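# Set the crawler drive for its track

### The job

Get this robot kit's drive ready for its track, pushing with the fingers only and pinching or lifting nothing. First push the long arm of the three-armed hub round until it points straight at the steel post of its own unit, and leave it there; then push the sprung roller arm round against its spring until it points straight at its own post, and finish while still holding it there with a finger. Leave the loose bracket, road wheel and screwdriver where they lie.

Things in the scene. Friction and masses are not known exactly. Their poses are not given: they have to be found in the camera images.
- drive_unit: round black motor housing, 76 mm across, 6 to 28 mm above the desk, that carries the hub; fixed on the perforated plywood board (150 x 400 mm, 6 mm thick, fixed to the desk). Origin on the hub's axis at the housing's underside
- hub: bare aluminium three-armed hub turning about an upright axis; origin on the axis at the arms' underside, z up, x along the long arm. Arms 12 mm wide, 36 to 50 mm above the desk; the long one ends 92 mm from the axis, two short ones, 120 deg either side, 46 mm. Boss 44 mm across, bolt to 55 mm. Turns either way through a full turn and stays where left (1.2 N moves it, pushed 65 mm out)
- hub_tip (a point): outer end of the hub's long arm, 92 mm from the axis, at mid-height of the arm (43 mm above the desk)
- hub_aim (a point): where the hub's tip is to stand: 92 mm from the hub's axis, 43 mm above the desk, on the straight line from the axis to the hub's post
- hub_post_top (a point): top centre of the hub's steel post: upright, 12 mm across, 112 mm from the hub's axis, top 54 mm above the desk, standing on a 16 mm wide flat strip that runs out from the black housing
- tension_unit: square aluminium block, 64 mm, 6 to 24 mm above the desk, with a dark coil spring on top, that carries the sprung arm; fixed on the same board, 240 mm from the motor housing, on either side of it. Origin on the arm's axis at the block's underside
- tensioner: bare aluminium sprung arm on an upright pivot; origin on the axis at the arm's underside, z up, x along the arm. 12 mm wide, 36 to 50 mm above the desk, ending 92 mm out; boss 28 mm across, bolt to 55 mm. Starts on its stop; goes only counter-clockwise seen from above, up to 1.4 rad, and swings back when let go. About 1.5 N at the stop, 3.5 to 5 N at the post, pushed 65 mm out
- tensioner_tip (a point): outer end of the sprung arm, 92 mm from its axis, at mid-height of the arm (43 mm above the desk). A black rubber roller, 22 mm across, stands on the arm 81 mm from the axis, up to 64 mm above the desk
- tensioner_aim (a point): where the sprung arm's tip is to be held: 92 mm from its axis, 43 mm above the desk, on the line from the axis to that unit's own post; 0.6 to 1.0 rad counter-clockwise of the arm's resting place
- tensioner_post_top (a point): top centre of the sprung arm's steel post: upright, 12 mm across, 112 mm from the arm's axis, top 54 mm above the desk, on a flat strip that runs out from the square block
- bracket: loose U-shaped perforated aluminium bracket, 50 x 45 x 35 mm high; origin at the centre of its underside; bystander
- road_wheel: loose aluminium wheel with black tyre lying flat, 68 mm across, 26 mm high; origin at the centre of its underside; bystander
- screwdriver: loose screwdriver lying on the desk at the robot's left, about 200 mm long along its x axis, under 35 mm high; bystander

How it is judged:
By the outcome, as a careful person would: the job done as asked, in the order asked, and still so for the second after the job is handed in, while the arm keeps its last pose, push and grip.
It also fails if it takes over 64 s, if anything falls off the work surface, if the arm or the gripper's body presses on something with over 40 N, if the wrist force passes 120 N, or if a joint passes its speed limit or range.

### The arm

A 7-joint arm with a two-finger parallel gripper is mounted at the origin on the work surface. World frame = base frame: x ahead of the robot, y to its left, z up, the work surface at z = 0. Lengths are in m, angles in rad, forces in N, time in s.
With the tool pointing down it reaches from about 0.425 to 0.95 m from the base axis. Payload 16.7 kg.
Tool frame: the origin (TCP) lies at the very end of the fingers, on their centre line; the grasp point (between the pads) lies 19 mm behind it (bot.grip_point_offset is the distance from the TCP to the grasp point, in m); z points along the fingers, y is the line along which they close (so a half turn about z gives the same grasp; the last joint's range is limited). The gripper opens to 94 mm and grips with 3 to 60 N. Pads are 16 mm wide; open, the fingers measure 119 mm over their backs; the gripper's body (75 mm by 177 mm) begins 78 mm behind the grasp point.
Start: joints at [-1.268, 0.426, 0.074, 1.606, -0.034, 1.111, -0.067], TCP at [0.295, 0.607, 0.205] pointing down, gripper open.
Joint ranges: [-2.85, 2.85], [-0.5, 2.14], [-1.23, 1.37], [0.21, 2.46], [-1.02, 4.16], [0.16, 2.05], [-2.73, 2.73]. Speed limits (rad/s): [1.89, 1.89, 2.39, 2.39, 3.01, 3.01, 3.01].

### API

Orientations are given as a unit quaternion [w, x, y, z].
In Python, from bench import bot gives the robot as it stands. Calls block until the motion is done:
- bot.goto(position, orientation): joint-space move of the TCP to a pose.
- bot.servo_line(position, speed=0.15, rotation=None): straight line of the TCP; rotation=None keeps the orientation; speed is the mean speed in m/s.
- bot.move_joints(angles): joint-space move.
- bot.gripper_to(opening): finger opening in m; the grip force is fixed at half the most; returns when the fingers have stopped.
- bot.hold(seconds).
- bot.ik(position, orientation): joint angles nearest the present ones, or None.
- bot.observe(): the state.
- bot.grab_frame(name): name is "side" or "top" or "wrist"; returns (picture, depth): 400x640x3 uint8, red, green, blue; 400x640 float32, m along the optical axis (not along the pixel's ray), 0 where there is no reading.
- bot.calibration(name): a dict with "fx", "fy", "cx", "cy" (pixels), "extrinsics" (4x4, takes a point from world to camera coordinates). Camera axes: x right, y down, z forward; pixel columns grow to the right and rows downward; lengths in m; the calibration is good to about 2 mm. A picture is of the moment at which its call begins: read the wrist's pose just before it. calibration takes no time and is no camera call; for the wrist camera it gives the pose at the moment of the call.
A pose or a line that the arm cannot do raises bot.MotionError and nothing moves.
- bot.job_done(): hands the job in; it is judged then, once.
The state is a dict: "time": time; "qpos": joint angles; "qd": joint speeds; "joint_efforts": joint torques, N m; "ee_pos": TCP position; "tool_rot": TCP orientation; "ft_force": force on the tool from outside, world axes, zero at the start; "moment": the same for the moment, N m; "finger_gap": finger opening in m; "gripper_force": force on a finger pad.
Only numpy, scipy, OpenCV 4.12 (cv2) and the standard library are available. Lean on these libraries where they do the work, as an engineer would, in place of code of your own. Each camera call takes 0.05 s, during which the arm holds its last target. There are 200 camera calls.

## Working session

There is one attempt and no reset: what is moved stays moved. The work goes in short steps, each a Python script; the robot and the scene stay as the last script left them, time stands still between calls to the robot, and variables do not carry over. Pictures are saved under pics/ and viewed, at most 10 in all, crops included, and the job is handed in when it is done.

```bash
mkdir -p pics; ls; cat > h.py <<'E'
import numpy as np, cv2
from bench import bot
def save(n,name):
    im,d=bot.grab_frame(n); cv2.imwrite(f'pics/{name}.png',cv2.cvtColor(im,cv2.COLOR_RGB2BGR)); np.savez(f'pics/{name}.npz',im=im,d=d,K=[bot.calibration(n)[k] for k in('fx','fy','cx','cy')],E=bot.calibration(n)['extrinsics']); return im,d
def ray(name,u,v,z):
    f=np.load(f'pics/{name}.npz'); fx,fy,cx,cy=f['K']; E=f['E']; R=E[:3,:3]; c=-R.T@E[:3,3]
    r=R.T@np.array([(u-cx)/fx,(v-cy)/fy,1]); return c+r*(z-c[2])/r[2]
def proj(name,p):
    f=np.load(f'pics/{name}.npz'); fx,fy,cx,cy=f['K']; q=f['E']@np.r_[p,1]; return np.array([fx*q[0]/q[2]+cx,fy*q[1]/q[2]+cy])
def cloud(name):
    f=np.load(f'pics/{name}.npz'); fx,fy,cx,cy=f['K']; d=f['d']; v,u=np.indices(d.shape)
    p=np.stack([(u-cx)/fx*d,(v-cy)/fy*d,d],-1); E=f['E']; return (p-E[:3,3])@E[:3,:3]
E
python3 - <<'E'
from h import *
for n in('top','side'):
    save(n,n+'0'); c=bot.calibration(n); print(n,c['fx'],np.round(c['extrinsics'],3).tolist())
s=bot.observe(); print(s['time'],s['ee_pos'],s['tool_rot'],s['finger_gap'])
E
```

```text
pics
top 374.56877604905526 [[-0.025, -0.999, -0.025, 0.059], [-0.991, 0.028, -0.132, 0.58], [0.132, 0.021, -0.991, 0.999], [0.0, 0.0, 0.0, 1.0]]
side 482.6293060006858 [[0.714, -0.7, 0.018, -0.399], [-0.518, -0.545, -0.659, 0.37], [0.471, 0.462, -0.752, 0.942], [0.0, 0.0, 0.0, 1.0]]
0.1 [0.29516379 0.60660468 0.20485134] [-9.48138798e-05  2.24499354e-01  9.74474064e-01 -5.75029310e-04] 0.09393605887521868
```

View pics/top0.png

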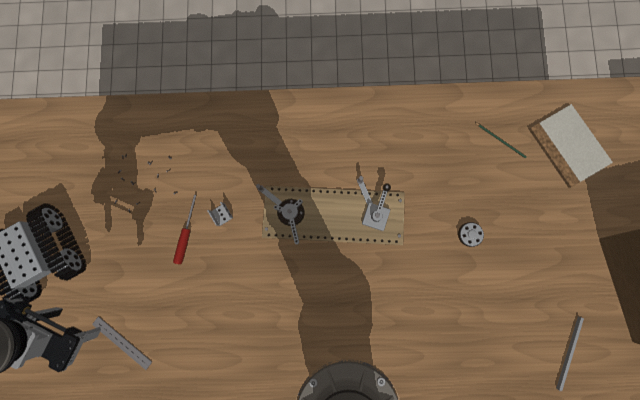

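View pics/side0.png

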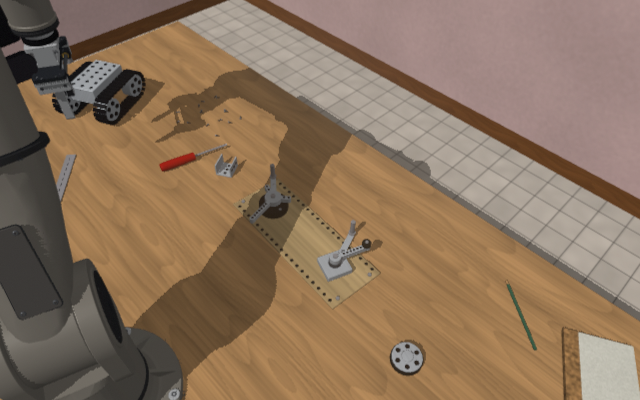

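The top view shows the hub near (290,212) and the sprung arm near (377,214), with its black roller at (387,187). Its post is probably at (360,180). I'll enlarge this area.

```bash
python3 - <<'E'
from h import *
a=cv2.imread('pics/top0.png')[165:260,250:410]; b=cv2.imread('pics/side0.png')[150:310,225:385]
cv2.imwrite('pics/c1.png',cv2.resize(a,None,fx=5,fy=5,interpolation=cv2.INTER_CUBIC))
for n,u,v in(('hub',290,212),('ten',377,214)): print(n,ray('top0',u,v,.055))
E
```

```text
hub [0.54558522 0.14074586 0.055     ]
ten [ 0.53358267 -0.09506526  0.055     ]
```

View pics/c1.png

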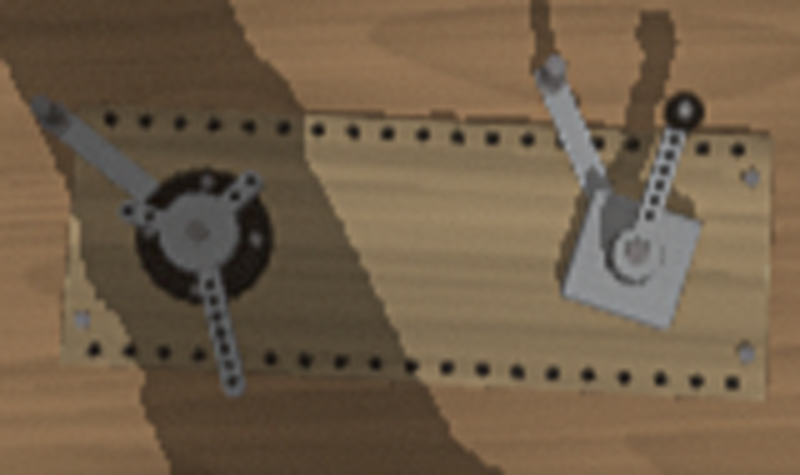

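```bash
python3 - <<'E'
from h import *
from scipy.spatial.transform import Rotation as R
T=lambda u,v,z: ray('top0',250+u/5,165+v/5,z)
ha=T(197,232,.055);hp=T(42,105,.054);ht=T(232,388,.05);ta=T(637,250,.055);tp=T(552,68,.054);tr=T(685,110,.064)
ang=lambda a,b: np.degrees(np.arctan2(*(b-a)[1::-1]))
print(ha,ta,'d',np.linalg.norm(ha-ta),np.linalg.norm(ha-hp),np.linalg.norm(ta-tp),np.linalg.norm((ha-ht)[:2]),np.linalg.norm((ta-tr)[:2]))
print('hub',ang(ha,ht),ang(ha,hp),'ten',ang(ta,tr),ang(ta,tp))
s=bot.observe();q=s['tool_rot'];Rt=R.from_quat(np.r_[q[1:],q[0]]).as_matrix();E=bot.calibration('wrist')['extrinsics']
c=-E[:3,:3].T@E[:3,3]; print('cam in tool',Rt.T@(c-s['ee_pos']),np.round(E[:3,:3]@Rt,2).tolist(),bot.calibration('wrist')['fx'])
print('tool x world',Rt[:,0])
# IK feasibility by yaw (angle of tool x) along hub arc
def quat(yaw):
    M=np.c_[[np.cos(yaw),np.sin(yaw),0],[np.sin(yaw),-np.cos(yaw),0],[0,0,-1]]
    x=R.from_matrix(M).as_quat(); return np.r_[x[3],x[:3]]
for yaw in range(-180,180,30):
  print(yaw,[None if (j:=bot.ik(p,quat(np.radians(yaw)))) is None else round(j[6],2) for p in ([.48,.13,.04],[.54,.2,.04],[.58,.18,.04],[.6,-.12,.04])])
E
```

```text
[0.54727157 0.14236245 0.055     ] [ 0.53084187 -0.09602506  0.055     ] d 0.23895300812800768 0.11183461564394315 0.10986158064001712 0.08654847865079891 0.07956192160593585
hub -168.4625477817144 49.37650564344303 ten -20.719408140039754 22.483049469793276
cam in tool [ 6.93898439e-02 -1.44385714e-04 -1.79634191e-01] [[-0.0, 1.0, 0.0], [-0.97, -0.0, -0.24], [-0.24, -0.0, 0.97]] 280.1594649569026
tool x world [-8.99200062e-01  4.37537704e-01 -7.34000834e-05]
-180 [np.float64(1.31), np.float64(1.2), np.float64(1.27), np.float64(1.98)]
-150 [np.float64(1.76), np.float64(1.65), np.float64(1.71), np.float64(2.38)]
-120 [np.float64(2.23), np.float64(2.11), np.float64(2.17), np.float64(2.1)]
-90 [np.float64(2.69), np.float64(2.57), np.float64(2.63), np.float64(-2.17)]
-60 [np.float64(-2.08), np.float64(-2.19), np.float64(-2.15), np.float64(-1.65)]
-30 [np.float64(-1.56), np.float64(-1.66), np.float64(-1.62), np.float64(-1.13)]
0 [np.float64(-1.53), np.float64(-1.62), np.float64(-1.56), np.float64(-0.99)]
30 [np.float64(-1.09), np.float64(-1.15), np.float64(-1.07), np.float64(-0.46)]
60 [np.float64(-0.57), np.float64(-0.65), np.float64(-0.55), np.float64(0.03)]
90 [np.float64(-0.11), np.float64(-0.17), np.float64(-0.09), np.float64(0.51)]
120 [np.float64(0.36), np.float64(0.29), np.float64(0.36), np.float64(1.0)]
150 [np.float64(0.84), np.float64(0.74), np.float64(0.82), np.float64(1.5)]
```

```bash
cat >> h.py <<'E'
from scipy.spatial.transform import Rotation as Ro
def quat(yaw):
    M=np.c_[[np.cos(yaw),np.sin(yaw),0],[np.sin(yaw),-np.cos(yaw),0],[0,0,-1]]
    x=Ro.from_matrix(M).as_quat(); return np.r_[x[3],x[:3]]
ang=lambda a,b: np.arctan2(b[1]-a[1],b[0]-a[0])
E
python3 - <<'E'
from h import *
bot.gripper_to(0.0); bot.goto([.53,.025,.2],quat(np.radians(180))); bot.hold(.3)
save('wrist','w0'); s=bot.observe(); print(s['time'],s['finger_gap'],s['ft_force'],s['qpos'])
im=cv2.imread('pics/w0.png'); 
for p in([.547,.142,.055],[.531,-.096,.055]): print(proj('w0',p))
cv2.imwrite('pics/w0c.png',cv2.resize(im[60:340,100:540],(800,509),interpolation=cv2.INTER_CUBIC))
E
```

```text
4.1083 0.0007271432491048768 [-0.35665955  0.46806897 -0.18765218] [-0.57373942  0.20517175  0.46773385  1.9561082  -0.1089987   1.00456971
  1.51524663]
[419.73659231 203.42242827]
[220.03675629 190.3845053 ]
```

View pics/w0c.png

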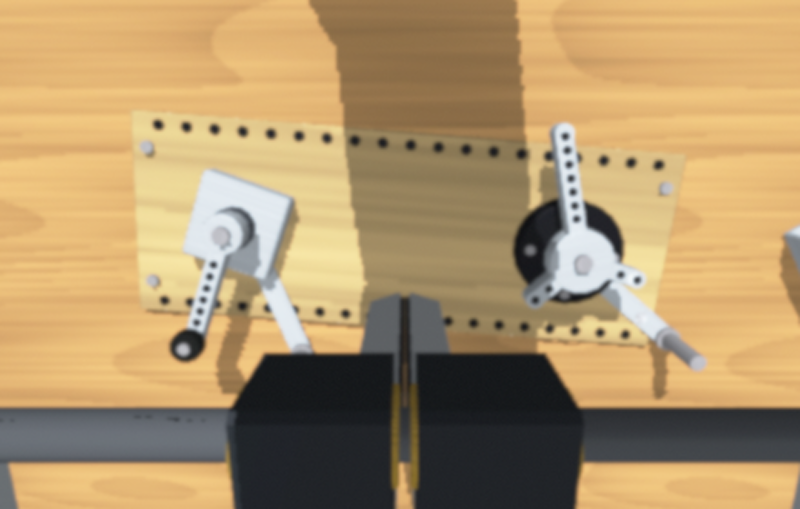

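```bash
python3 - <<'E'
from h import *
T=lambda u,v,z: ray('w0',100+u/1.818,60+v/1.818,z)
ha=T(583,264,.055);hp=T(697,362,.054);ht=T(563,129,.05);ta=T(221,236,.055);tr=T(182,350,.064)
n=lambda a,b:np.linalg.norm((a-b)[:2])
print(ha,ta,n(ha,ta),n(ha,hp),n(ha,ht),n(ta,tr)); print(np.degrees([ang(ha,ht),ang(ha,hp),ang(ta,tr)]))
E
```

```text
[0.54922651 0.14332101 0.055     ] [ 0.53030768 -0.09413278  0.055     ] 0.23820625927158104 0.11120412562176707 0.08855063892198753 0.08170842587937609
[-168.15542805   50.36250018  -21.20826185]
```

```bash
cat >> h.py <<'E'
HA=np.array([.548,.143]); TA=np.array([.5305,-.095])
def pose(ax,th,r,off,z=.039):   # off>0: finger on ccw side of arm
    th=np.radians(th); e=np.array([np.cos(th),np.sin(th)]); n=np.array([-e[1],e[0]])
    return np.r_[ax+r*e+off*n,z], quat(th)
def line(ax,th,r,off,z=.039,speed=.05):
    p,q=pose(ax,th,r,off,z); bot.servo_line(p,speed,q)
E
python3 - <<'E'
from h import *
bot.goto(*pose(HA,191.8,72,0) if 0 else pose(HA,191.8,.072,.045,.15))
line(HA,191.8,.072,.045,.039,.1)
line(HA,191.8,.072,.024,speed=.04)
print(bot.observe()['ft_force'])
for th in list(np.arange(182,60,-10))+[57,52]:
    line(HA,th,.072,.0185,speed=.05)
    s=bot.observe(); print(th,np.round(s['ft_force'],1),round(s['time'],1))
line(HA,52,.072,.045,speed=.05)
line(HA,52,.072,.045,.2,speed=.15)
bot.goto([.53,.025,.2],quat(np.pi)); bot.hold(.3)
save('wrist','w1'); save('top','top1');print(bot.observe()['time'])
im=cv2.imread('pics/w1.png');cv2.imwrite('pics/w1c.png',cv2.resize(im[60:340,100:540],(800,509),interpolation=cv2.INTER_CUBIC))
E
```

```text
[ 0.47920419  0.58311122 -0.22889651]
182 [-0.  -1.  -0.7] 7.0
172 [ 0.4 -0.2  0.3] 7.4
162 [-0.4  0.1  0.3] 7.8
152 [ 0.4 -0.6 -1. ] 8.2
142 [-0.5  0.2 -0.2] 8.6
132 [0.9 0.  0.1] 9.1
122 [-0.1  0.4 -0.3] 9.5
112 [ 0.1 -0.2 -0.6] 9.9
102 [0.2 0.4 0. ] 10.3
92 [-0.1  0.3 -1. ] 10.7
82 [-0.1  0.1 -0.9] 11.1
72 [ 0.9  0.8 -0.4] 11.5
62 [-0.5  0.3 -0.1] 11.9
57 [-0.2 -0.6 -0. ] 12.2
52 [-0.5 -0.5  0.5] 12.5
16.7833
```

View pics/w1c.png

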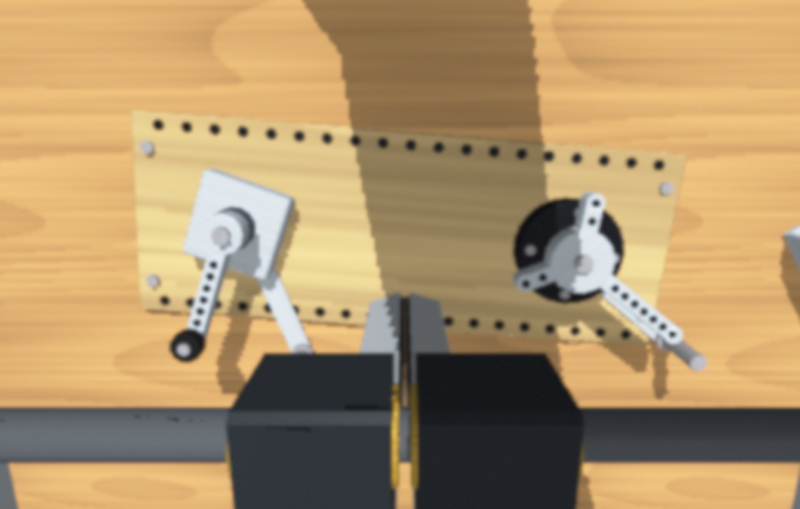

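The long arm now points roughly at the post: axis (583,264), tip (678,335), post (697,362). I'll measure the remaining error from a closer view.

```bash
python3 - <<'E'
from h import *
p,q=pose(HA,50,-.045,0,.13); bot.goto(p,q); bot.hold(.3)
save('wrist','w2'); print(bot.observe()['time'],proj('w2',[*HA,.055]))
im=cv2.imread('pics/w2.png');cv2.imwrite('pics/w2c.png',im)
E
```

```text
19.0083 [322.28042169 156.60382185]
```

View pics/w2c.png

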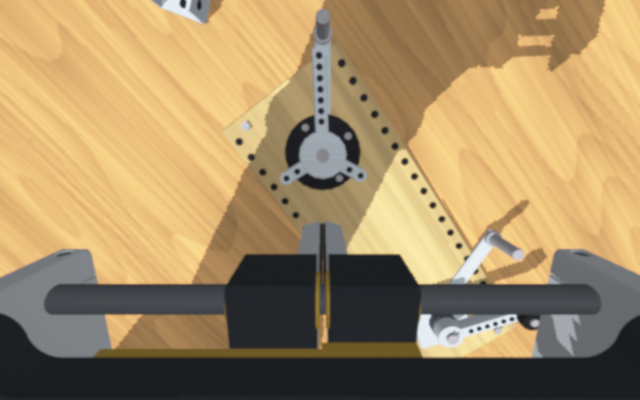

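```bash
python3 - <<'E'
from h import *
im=cv2.imread('pics/w2.png')[:, 295:350].astype(int)
hsv=cv2.cvtColor(im.astype(np.uint8),cv2.COLOR_BGR2HSV)
g=(hsv[...,1]<60)&(hsv[...,2]>70)
g=cv2.morphologyEx(g.astype(np.uint8),cv2.MORPH_CLOSE,np.ones((5,5)))
P=[]
for r in range(8,176,4):
    x=np.flatnonzero(g[r]); 
    if len(x): print(r,x.min()+295,x.max()+295,end=' | ')
cv2.imwrite('pics/w2z.png',cv2.resize(cv2.imread('pics/w2.png')[0:190,270:380],None,fx=3.1,fy=3.1,interpolation=cv2.INTER_CUBIC)); 
E
```

```text
12 317 328 | 16 316 329 | 20 316 329 | 24 316 329 | 28 315 331 | 32 314 331 | 36 314 331 | 40 314 331 | 44 314 331 | 48 313 331 | 52 311 331 | 56 312 331 | 60 312 331 | 64 312 331 | 68 312 331 | 72 312 330 | 76 313 330 | 80 313 330 | 84 313 330 | 88 313 330 | 92 313 330 | 96 313 330 | 100 313 330 | 104 314 330 | 108 314 330 | 112 314 330 | 116 313 328 | 120 314 328 | 124 302 328 | 128 301 329 | 132 307 349 | 136 307 349 | 140 303 344 | 144 301 344 | 148 299 345 | 152 299 346 | 156 298 349 | 160 298 349 | 164 295 349 | 168 295 349 | 172 295 349 |
```

View pics/w2z.png

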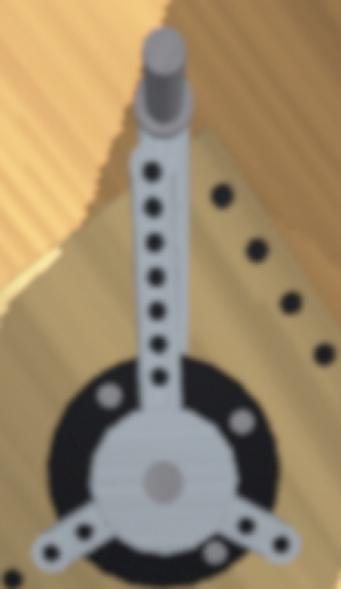

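```bash
python3 - <<'E'
from h import *
T=lambda u,v,z: ray('w2',270+(u+.5)/3.1-.5,(v+.5)/3.1-.5,z)
a=T(163,482,.055);p=T(165,51,.054);h1=T(151,171,.05);h2=T(159.5,377,.05)
print(a,np.degrees([ang(a,p),ang(a,h1),ang(h2,h1)]),np.linalg.norm(a-p))
E
```

```text
[0.54881393 0.14402354 0.055     ] [49.716676   52.22477317 52.37889018] 0.11163993603290139
```

```bash
python3 - <<'E'
from h import *
bot.goto(*pose(HA,52,.072,.04,.13))
line(HA,52,.072,.04,speed=.1)
line(HA,52,.072,.021,speed=.05)
line(HA,49.5,.072,.0185,speed=.02); bot.hold(.2)
line(HA,49.5,.072,.04,speed=.05)
line(HA,49.5,.072,.04,.13,speed=.1)
p,q=pose(HA,50,-.045,0,.13); bot.goto(p,q); bot.hold(.3)
save('wrist','w3')
p,q=pose(TA,0,-.045,0,.13); bot.goto(p,q); bot.hold(.3)
save('wrist','w4'); print(bot.observe()['time'],proj('w4',[*TA,.055]))
A=cv2.imread('pics/w3.png')[0:190,270:380];B=cv2.imread('pics/w4.png')[0:190,240:400]
cv2.imwrite('pics/w34.png',cv2.resize(np.hstack([A,B]),None,fx=2.9,fy=2.9,interpolation=cv2.INTER_CUBIC))
E
```

```text
25.5417 [322.94904458 156.85528623]
```

View pics/w34.png

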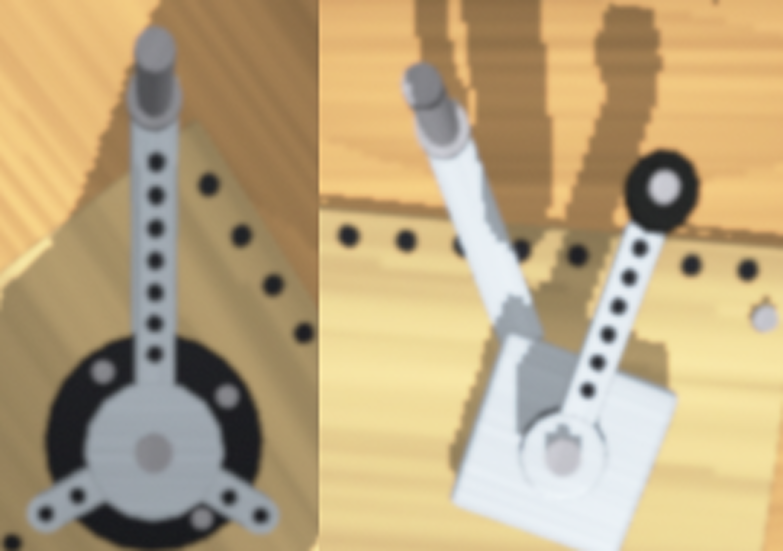

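```bash
python3 - <<'E'
from h import *
T=lambda n,o,u,v,z: ray(n,o+(u+.5)/2.9-.5,(v+.5)/2.9-.5,z)
H=lambda u,v,z:T('w3',270,u,v,z)
W=lambda u,v,z:T('w4',130,u,v,z)  # 240-110
a=H(153,452,.055);p=H(154.5,49,.054);h1=H(156,162,.05);h2=H(154.5,354,.05)
print(a,np.degrees([ang(a,p),ang(a,h1),ang(h2,h1)]))
a=W(563,457,.055);p=W(424,78,.054);h1=W(641,247,.05);h2=W(588,390,.05);r=W(664,186,.064)
n=lambda b:np.linalg.norm((b-a)[:2])
print(a,np.degrees([ang(a,p),ang(a,h1),ang(h2,h1),ang(a,r)]),n(p),n(r))
E
```

```text
[0.54881346 0.14409987 0.055     ] [49.82632022 49.43929403 49.60317445]
[ 0.53013888 -0.09577884  0.055     ] [ 20.40636924 -20.51437491 -20.30233178 -20.15950356] 0.1129608659697782 0.08084972220008302
```

```bash
sed -i 's/TA=np.array.*/TA=np.array([.5302,-.0957])/' h.py; python3 - <<'E'
from h import *
r=.060
bot.goto(*pose(TA,-20.4,r,-.045,.13))
line(TA,-20.4,r,-.045,speed=.1)
line(TA,-20.4,r,-.022,speed=.04)
for th in(-14,-7,0,7,14,18,20.4):
    line(TA,th,r,-.0185,speed=.03); print(th,np.round(bot.observe()['ft_force'],1))
bot.hold(.3); s=bot.observe(); print(s['time'],s['ee_pos']-pose(TA,20.4,r,-.0185)[0],s['qpos'])
save('wrist','w5'); save('top','top5'); save('side','side5')
print([proj('w5',[*TA,.055])])
A=cv2.imread('pics/w5.png');B=cv2.imread('pics/top5.png')[165:245,330:410]
cv2.imwrite('pics/w5c.png',np.vstack([A[:200],np.hstack([cv2.resize(B,(320,320),interpolation=cv2.INTER_CUBIC),cv2.resize(cv2.imread('pics/side5.png')[210:290,305:385],(320,320),interpolation=cv2.INTER_CUBIC)])]))
E
```

```text
-14 [-0.3 -1.1 -0.6]
-7 [ 0.1 -2.4 -1.3]
0 [ 0.2 -3.2 -0.8]
7 [ 1.4 -2.8 -1.4]
14 [ 1.8 -3.1 -1. ]
18 [ 1.4 -3.8 -2. ]
20.4 [ 2.1 -3.9 -1.5]
30.8167 [ 8.98753322e-05 -1.20124659e-04  2.49069553e-05] [-0.60733163  0.7081073   0.91499608  1.944917   -0.74213722  0.86723555
 -0.50846972]
[array([294.80830328, 325.41614588])]
```

View pics/w5c.png

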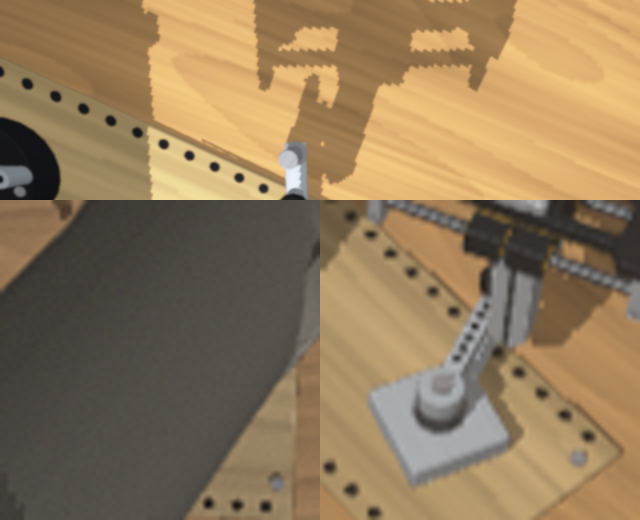

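```bash
python3 - <<'E'
from h import *
A=cv2.imread('pics/w5.png')[130:250,250:350];B=cv2.imread('pics/side5.png')[210:285,310:370]
z=lambda a,f:cv2.resize(a,None,fx=f,fy=f,interpolation=cv2.INTER_CUBIC)
A=z(A,4);B=z(B,6.4); print(A.shape,B.shape)
cv2.imwrite('pics/w5d.png',np.hstack([A,B[:480]]))
E
```

```text
(480, 400, 3) (480, 384, 3)
```

View pics/w5d.png

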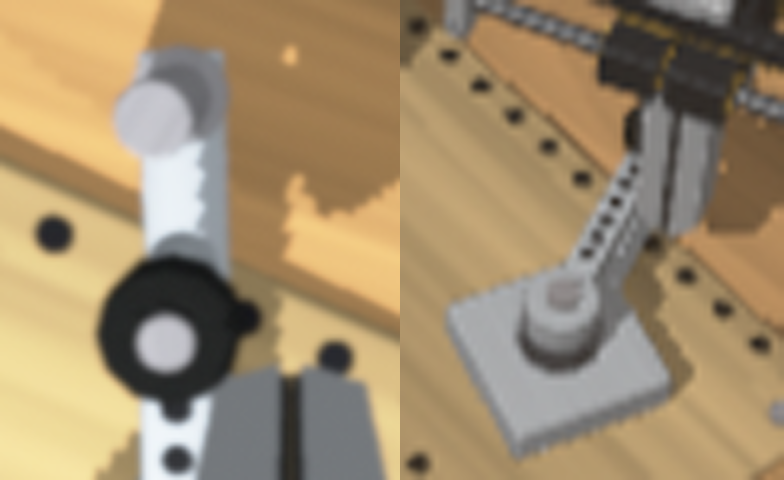

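```bash
python3 - <<'E'
from h import *
W=lambda u,v,z: ray('w5',250+(u+.5)/4-.5,130+(v+.5)/4-.5,z)
S=lambda u,v,z: ray('side5',310+(u-400+.5)/6.4-.5,210+(v+.5)/6.4-.5,z)
p=W(155,119,.054);r=W(166,343,.064);h=W(178,460,.05)
for a in(np.r_[TA,0],): print(p,r,h,np.degrees([ang(a,p),ang(a,r),ang(a,h)]),[np.linalg.norm((x-a)[:2]) for x in(p,r,h)])
print('roller->post',np.degrees(ang(r,p)),'hole->post',np.degrees(ang(h,p)),'hole->roller',np.degrees(ang(h,r)))
a=S(567,290,.055);h1=S(634,170,.05);h2=S(586,253,.05)
print('side',a,np.degrees([ang(a,h1),ang(h2,h1)]),np.degrees(ang(ray('side0',0,0,0),a)) and '')
E
```

```text
[ 0.63478971 -0.05560147  0.054     ] [ 0.60622526 -0.06817674  0.064     ] [ 0.58349034 -0.07637889  0.05      ] [20.97626923 19.90166575 19.92877555] [np.float64(0.11201294047197621), np.float64(0.0808540032088215), np.float64(0.05668478884866704)]
roller->post 23.761116151225604 hole->post 22.049078411200014 hole->roller 19.838084369565646
side [ 0.52894253 -0.09601866  0.055     ] [20.9499617  19.12370815]
```

```bash
python3 - <<'E'
from h import *
line(TA,21.3,.060,-.0185,speed=.02); bot.hold(.4)
save('wrist','w6'); s=bot.observe(); print(s['time'],s['ft_force'],s['ee_pos']-pose(TA,21.3,.06,-.0185)[0])
A=cv2.imread('pics/w5.png');B=cv2.imread('pics/w6.png');z=lambda a:cv2.resize(a,None,fx=4,fy=4,interpolation=cv2.INTER_CUBIC)
A=z(A[130:250,250:350]);B=z(B[120:260,240:360])
a=np.r_[TA,0]
for n,u,v,h,zz in(('post',155,119,30,.054),('roller',166,343,34,.064)):
    m=cv2.matchTemplate(B,A[v-h:v+h,u-h:u+h],cv2.TM_CCOEFF_NORMED);_,c,_,(x,y)=cv2.minMaxLoc(m)
    p=ray('w6',240+(x+h+.5)/4-.5,120+(y+h+.5)/4-.5,zz); print(n,x+h-40,y+h-40,c,p,np.degrees(ang(a,p)),np.linalg.norm((p-a)[:2]))
E
```

```text
31.6667 [ 2.98416517 -4.16462317 -0.48019753] [ 7.61303990e-05 -2.07793034e-05  2.88633448e-05]
post 168 118 0.9887359738349915 [ 0.63491869 -0.05555515  0.054     ] 20.974773779809965 0.11214995893999737
roller 166 343 0.9985352158546448 [ 0.60573729 -0.06686929  0.064     ] 20.890616692184036 0.08085228372436004
```

```bash
python3 -c "
from h import *
print(bot.job_done())"
```

```text
the job is handed in; nothing more can be done
None
```

I handed the job in at about 32 s: the hub's long arm was left about 0.4° off its post line, and a finger is holding the sprung arm about 0.1° off its own, both measured from wrist-camera images.

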